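# Press a splined height knob home in a mower deck and hold it

### The arm

A 7-joint arm with a two-finger parallel gripper is mounted at the origin on the work surface. World frame = base frame: x ahead of the robot, y to its left, z up, the work surface at z = 0. Lengths are in m, angles in rad, forces in N, time in s.
With the tool pointing down it reaches from about 0.4 to 0.9 m from the base axis. Payload 5.6 kg.
Tool frame: the origin (TCP) lies at the very end of the fingers, on their centre line; the grasp point (between the pads) lies 19 mm behind it; z points along the fingers, y is the line along which they close (so a half turn about z gives the same grasp; the last joint's range is limited). The gripper opens to 92 mm and grips with 3 to 60 N. Pads are 20 mm wide; open, the fingers measure 128 mm over their backs; the gripper's body (75 mm by 189 mm) begins 69 mm behind the grasp point.
Start: joints at [1.223, 0.468, -0.012, 1.603, 0.006, 1.071, -0.056], TCP at [0.195, -0.62, 0.181] pointing down, gripper open.
Joint ranges: [-2.53, 2.53], [-0.31, 2.02], [-1.57, 1.55], [0.28, 2.44], [-1.29, 4.43], [0.15, 1.84], [-2.92, 2.92]. Speed limits (rad/s): [2.57, 2.57, 3.14, 3.14, 3.14, 3.14, 3.14].

### API

Orientations are given as a unit quaternion [x, y, z, w].
In Python, from bench import manip gives the robot as it stands. Calls block until the motion is done:
- manip.reach(position, orientation): joint-space move of the TCP to a pose.
- manip.move_linear(position, rot=None, rate=0.15, guard=None): straight line of the TCP; rot=None keeps the orientation; rate is the mean speed in m/s. With guard (N) it stops when the force on the tool has changed by that much, and returns True; else False.
- manip.set_joints(angles): joint-space move.
- manip.release() and manip.grasp(f_grip=None): open the fingers fully, or close them until they stop; f_grip is the grip in N (None keeps the last).
- manip.wait(seconds).
- manip.ik(position, orientation): joint angles nearest the present ones, or None.
- manip.grab_frame(name): name is "scene" or "top" or "wrist"; returns a dict with "img" (480x640x3 uint8, blue, green, red), "mtx" (3x3 intrinsics, pixels), "dist" ([k1, k2, p1, p2, k3] as OpenCV has them; the pictures are not rectified), "rvec" (rotation vector, rad) and "tvec" (3), from world to camera coordinates, as OpenCV has them; the wrist camera has in their place "mount" (4x4, takes a point from camera to tool coordinates, whose origin is the TCP and whose axes are the flange's). Camera axes: x right, y down, z forward; pixel columns grow to the right and rows downward; lengths in m; the calibration is good to about 2 mm. A picture is of the moment at which its call begins: read the wrist's pose just before it. There is no depth.
A pose or a line that the arm cannot do raises manip.Unreachable and nothing moves.
- manip.sign_off(): hands the job in; it is judged then, once.
Trained networks look in the newest picture that a camera, given by its name, has taken for a name from the list of things; names that differ only in an ending like _2 or _b are one class to them, and where a whole thing is asked for, a point or a joint stands for the part that bears it (a point fixed in the world has none). Each returns a list of dicts, best first, with "p" (0 to 1); they miss things now and then, are a little off and sometimes report something else, mostly with a low value. They report only what shows in the picture. A call takes as long as a camera call. They do not tell look-alikes from the thing itself.
- manip.recognise(target, camera): "at" ([column, row] in pixels, amid what is visible of it).
- manip.trace(target, camera): "pixels" (480x640 bool, what is visible of it) and "at" ([column, row] in pixels, amid what is visible of it).
Readings, each from a call of its own:
- manip.current_time_s(): time.
- manip.current_joint_positions(): joint angles.
- manip.current_joint_vel(): joint speeds.
- manip.current_joint_efforts(): joint torques, N m.
- manip.current_position(): TCP position.
- manip.current_ee_rot(): TCP orientation.
- manip.current_force(): force on the tool from outside, world axes, zero at the start.
- manip.current_torque(): the same for the moment, N m.
- manip.current_grip_width(): finger opening in m.
- manip.current_grasp_force(): force on a finger pad.
Only numpy, scipy, OpenCV 4.12 (cv2) and the standard library are available. Lean on these libraries where they do the work, as an engineer would, in place of code of your own. Each camera call takes 0.05 s, during which the arm holds its last target. There are 200 camera calls.

### The job

Take the new orange knob out of the rack, put its splined stem into the socket on the upturned mower deck, turn it until the splines mesh and slide it fully home against the spring, flange flush on the rim. Finish still gripping it and pressing it down, so that a colleague can fit the retaining clip: do not let go. The plastic is brittle, so grip and push gently (about 20 N is plenty, and never above 40 N), and leave the worn grey knob and the loose things on the bench where they are.

Things in the scene. Friction and masses are not known exactly. Their poses are not given: they have to be found in the camera images.
- knob_grip (a point): NEW knob: orange plastic, white splines, 65 mm tall, 50 to 100 g, loose and upright in a hole of the rack, flange resting on the rack's top. This point: centre of its flat upright wing (26 mm along x, 14 mm thick along y, 34 mm tall), 17 mm below the wing's top, 17 mm above the flange's top, 23 mm above the flange's underside. z up, out of the wing's top
- knob_seat (a point): the same orange knob: centre of the underside of its round flange (52 mm across, 6 mm thick), the face that comes to rest on the socket's rim; axes as knob_grip
- knob: the same orange knob, origin and axes as knob_seat. Its stem below the flange has four straight splines: a plus-shaped cross section, arms along x and y, 30 mm tip to tip, arms 7 mm wide; it reaches 25.5 mm below the flange's underside, and the last 3.5 mm of each arm narrow to a V edge
- worn_knob_grip (a point): the OLD worn knob, grey all over, same shape and size, in the other hole of the rack, 100 mm from the orange one; centre of its wing. Not to be used
- socket_rim (a point): the splined socket: round grey collar, 45 mm tall, with a bright aluminium rim, 61 mm outside, on the upturned mower deck; this point is the centre of the rim's top, 105 mm above the bench, z up. Round mouth 40 mm wide, tapering to 34 mm at 8 mm down; 10 mm below the rim begin four brass teeth that leave a plus-shaped slot, arms along this point's x and y, 9 mm wide, 34 mm tip to tip
- socket: the same socket, fixed on the deck, does not turn; origin 45 mm below socket_rim, same axes. The knob fits in four ways, a quarter turn apart. Unmeshed, its flange stays about 15 mm above the rim; meshed, it slides down until flush on the rim
- plunger (a joint): spring pin at the bottom of the socket, how far it is pushed down in m: 0 free, 0.008 with the knob fully home (stop at 0.010). The stem meets it when the flange is 8 mm above the rim; it pushes back with 5 N at first and 10 N with the knob home, and lifts the knob again if not held down
- rack: red block 75 x 190 x 40 mm (x, y, z), fixed, origin at the centre of its underside; holes 34 mm wide at y = +50 and -50 mm, one knob in each
- deck: upturned black mower deck, 260 x 320 mm (x, y), fixed, origin at the centre of its underside, top 60 mm above the bench; the blade disc and two rubber posts on it end at 76 and 84 mm. The socket stands on it at x = -55, y = -75 mm
- caster_wheel: loose black caster wheel lying flat, 76 mm across, 34 mm tall; bystander, origin at the centre of its underside
- screwdriver: loose screwdriver on the bench; bystander
- wrench: loose wrench on the bench; bystander
- grease_jar: loose jar with red cap, 70 mm across, 80 mm tall; bystander, origin at the centre of its underside
- red_cup: loose red cup, 72 mm across, 80 mm tall; bystander, origin at the centre of its underside
Things that resemble listed ones, but are neither listed nor needed, are in the scene too. What is shaped like the knob but blue is not meant.

How it is judged:
On the way, in this order (a step that is already met when the one before it is completed fails the run):
1. the orange knob is lifted clear of the rack (z of knob_seat in the frame of rack above 0.07 m), for 0.1 s.
2. the splines are meshed and the knob is pressed fully home, held in the fingers (z of knob_seat in the frame of socket_rim between -0.003 and 0.002 m and horizontal distance between knob_seat and socket_rim below 0.0025 m and angle between knob_seat's own z axis and vertical below 0.06 rad and value of joint plunger above 0.0062 m and contact force between the fingers and knob above 2 N), for 0.3 s.
At the end, for the whole second after the job is handed in: The orange knob is fully home in the socket: flange within 2 mm of the rim, centred within 2.5 mm, upright within 0.06 rad, the spring pin pushed down more than 6.2 mm, and the fingers still hold it (more than 2 N of contact) (all of step 2); the arm keeps its last pose, push and grip.
It fails at once if the orange knob is squeezed too hard (more than 100 N in all from the two fingers, 50 N each) (contact force between the fingers and knob above 100 N).
It fails at once if the knob is rammed into the socket or deck (more than 50 N) (contact force between knob and socket above 50 N or contact force between knob and deck above 50 N).
It fails at once if the worn knob is disturbed (moved more than 20 mm) (distance of worn_knob_grip from where it was at the start of the episode above 0.02 m).
It fails at once if a bystander is disturbed (moved more than 30 mm) (distance of any of caster_wheel, screwdriver, wrench, grease_jar, red_cup from where it was at the start of the episode above 0.03 m).
It also fails if it takes over 48 s, if anything falls off the work surface, if the arm or the gripper's body presses on something with over 40 N, if the wrist force passes 120 N, or if a joint passes its speed limit or range.

## Working session

There is one attempt and no reset: what is moved stays moved. The work goes in short steps, each a Python script; the robot and the scene stay as the last script left them, time stands still between calls to the robot, and variables do not carry over. Pictures are saved under pics/ and viewed, at most 10 in all, crops included, and the job is handed in when it is done.

```bash
ls; mkdir -p pics; python3 - <<'E'
from bench import manip
import cv2,numpy as np
for c in("scene","top"):
    f=manip.grab_frame(c); cv2.imwrite(f"pics/{c}0.png",f["img"])
    print(c,f["mtx"].tolist(),f["dist"],f["rvec"],f["tvec"])
    for n in("knob","knob_grip","worn_knob_grip","socket","rack","deck"):
        print(n,[(np.round(d["at"]).tolist(),round(d["p"],2)) for d in manip.recognise(n,c)])
print(manip.current_position(),manip.current_ee_rot(),manip.current_time_s())
E
```

```text
pics
scene [[526.1623576047913, 0.0, 313.85300919720925], [0.0, 526.1623576047913, 240.68121969717689], [0.0, 0.0, 1.0]] [-0.02393026  0.          0.          0.          0.        ] [ 2.10098077  0.62847678 -0.34111844] [-0.49374922 -0.05485182  1.77025119]
knob [([232.0, 326.0], 0.81), ([184.0, 310.0], 0.77)]
knob_grip [([183.0, 311.0], 0.83), ([232.0, 326.0], 0.66)]
worn_knob_grip [([239.0, 301.0], 0.59), ([358.0, 323.0], 0.48), ([230.0, 326.0], 0.35)]
socket [([345.0, 232.0], 0.86), ([230.0, 328.0], 0.46)]
rack [([243.0, 335.0], 0.86), ([384.0, 175.0], 0.28)]
deck [([369.0, 234.0], 0.77)]
top [[578.8866973236891, 0.0, 317.99104953215084], [0.0, 578.8866973236891, 228.6417739106761], [0.0, 0.0, 1.0]] [0.01262686 0.         0.         0.         0.        ] [ 2.11269403 -2.10948166  0.22370252] [0.04564126 0.56128369 1.75509506]
knob [([431.0, 290.0], 0.64), ([428.0, 235.0], 0.52), ([357.0, 165.0], 0.16)]
knob_grip [([431.0, 289.0], 0.79), ([490.0, 225.0], 0.75), ([425.0, 237.0], 0.5)]
worn_knob_grip [([398.0, 252.0], 0.72)]
socket [([270.0, 226.0], 0.8)]
rack [([412.0, 242.0], 0.63), ([269.0, 223.0], 0.48)]
deck [([241.0, 215.0], 0.95)]
[ 0.19502155 -0.62006069  0.18112012] [ 9.88416452e-01  1.51765991e-01 -2.10174089e-05  2.66904328e-05] 0.7
```

View pics/scene0.png

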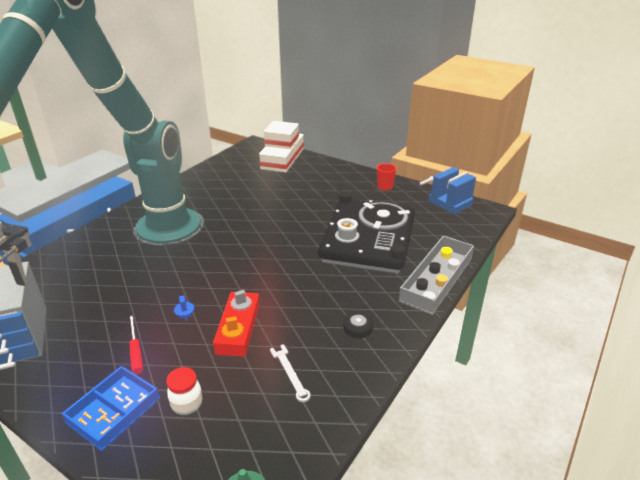

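View pics/top0.png

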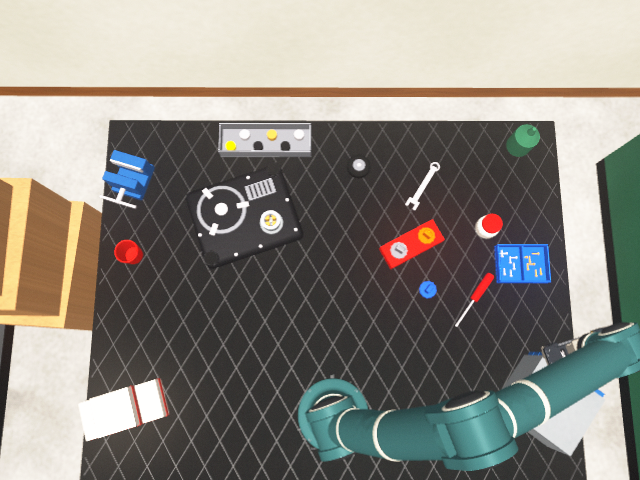

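In the scene picture the knob-shaped things are blue at (184,308), grey at (240,300) and orange at (232,326). In the top picture they are blue at (428,289), grey at (398,251) and orange at (427,236). The orange one in the rack fits the description. The socket is at top (270,220), scene (346,230). I'll confirm with an enlarged crop and compute positions.

```bash
cat > h.py <<'E'
from bench import manip
import cv2,numpy as np
from scipy.spatial.transform import Rotation as R
def cam(f,pose=None):
    """camera->world rotation, camera centre"""
    if "mount" in f:
        T=np.eye(4);T[:3,:3]=R.from_quat(pose[1]).as_matrix();T[:3,3]=pose[0]
        T=T@f["mount"];return T[:3,:3],T[:3,3]
    Rm=cv2.Rodrigues(np.array(f["rvec"],float))[0];return Rm.T,-Rm.T@np.array(f["tvec"]).ravel()
def px2w(f,px,z,pose=None):
    """pixels to world points on plane z"""
    M,c=cam(f,pose);u=cv2.undistortPoints(np.array(px,float).reshape(-1,1,2),f["mtx"],f["dist"]).reshape(-1,2)
    d=np.c_[u,np.ones(len(u))]@M.T
    return c+d*((z-c[2])/d[:,2])[:,None]
def w2px(f,P,pose=None):
    M,c=cam(f,pose)
    return cv2.projectPoints(np.array(P,float).reshape(-1,1,3),cv2.Rodrigues(M.T)[0],-M.T@c,f["mtx"],f["dist"])[0].reshape(-1,2)
def shot(c):
    pose=(manip.current_position(),manip.current_ee_rot());return manip.grab_frame(c),pose
def down(yaw):
    """tool down, tool y axis (closing) along world angle yaw"""
    y=np.array([np.cos(yaw),np.sin(yaw),0]);z=np.array([0,0,-1.]);return R.from_matrix(np.c_[np.cross(y,z),y,z]).as_quat()
E
python3 - <<'E'
from h import *
f=manip.grab_frame("top");im=f["img"]
a=cv2.resize(im[205:285,370:450],(400,400),interpolation=cv2.INTER_CUBIC)
b=cv2.resize(im[190:270,230:310],(400,400),interpolation=cv2.INTER_CUBIC)
cv2.imwrite("pics/crop1.png",np.hstack([a,b]))
hsv=cv2.cvtColor(im,cv2.COLOR_BGR2HSV)
m=((hsv[...,0]>8)&(hsv[...,0]<22)&(hsv[...,1]>150)&(hsv[...,2]>100)).astype(np.uint8);m[:, :380]=0;m[:,445:]=0;m[:210]=0;m[260:]=0
ys,xs=np.nonzero(m);print("orange",len(xs),xs.mean(),ys.mean(),px2w(f,[[xs.mean(),ys.mean()]],.05))
print("socket",px2w(f,[[270,220]],.105))
m=((hsv[...,0]<8)|(hsv[...,0]>172)|m.astype(bool))&(hsv[...,1]>150)&(hsv[...,2]>80);m=m.astype(np.uint8);k=np.zeros_like(m);k[215:272,375:450]=1;m*=k
r=cv2.minAreaRect(cv2.findNonZero(m));print("rack",r,px2w(f,cv2.boxPoints(r),.04).round(4).tolist())
d=manip.trace("deck","top")[0]["pixels"].astype(np.uint8)
r=cv2.minAreaRect(cv2.findNonZero(d));print("deck",r,px2w(f,cv2.boxPoints(r),.06).round(4).tolist())
E
```

```text
orange 227 426.0352422907489 235.2202643171806 [[ 0.5425924  -0.29300839  0.05      ]]
socket [[0.57825241 0.19353331 0.105     ]]
rack ((411.25555419921875, 243.59866333007812), (25.693145751953125, 63.197967529296875), 62.02052307128906) [[0.5063, -0.1403, 0.04], [0.6024, -0.3196, 0.04], [0.529, -0.3547, 0.04], [0.4345, -0.1764, 0.04]]Traceback (most recent call last):
  File "<stdin>", line 12, in <module>
IndexError: list index out of range
```

View pics/crop1.png

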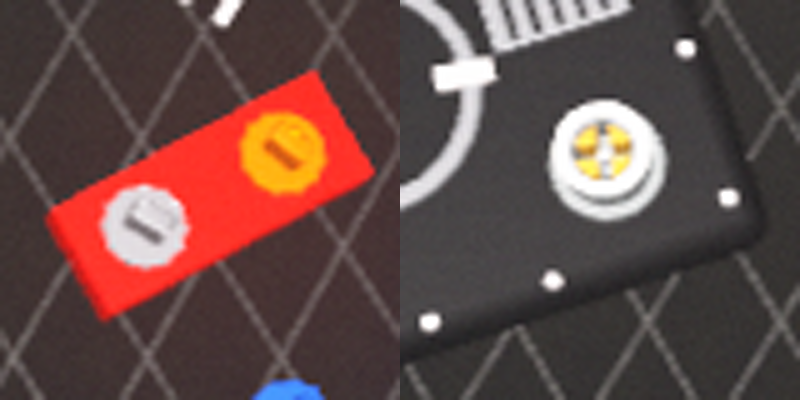

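The crop confirms that the orange knob sits in the rack at top (426,235), beside the grey one at (399,250), with the blue one outside. The socket has a bright rim and brass teeth, at about top (270,221). Next I'll hover over the knob for the wrist camera.

```bash
python3 - <<'E'
from h import *
np.set_printoptions(precision=4,suppress=True)
for yaw in (-38,142):
    print(yaw,manip.ik([.5426,-.293,.22],down(np.radians(yaw))))
for y in range(-180,180,30): 
    q=manip.ik([.578,.1935,.25],down(np.radians(y)));print(y,None if q is None else np.array(q)[[0,4,6]])
q=min((manip.ik([.5426,-.293,.22],down(np.radians(y))) for y in(-38,142)),key=lambda q:9 if q is None else abs(q[6]))
manip.set_joints(q)
f,p=shot("wrist");print(p,np.array(f["mount"]),f["mtx"],f["dist"],manip.current_time_s())
print(w2px(f,[[.5426,-.293,.063]],p),[(d["at"],d["p"]) for d in manip.recognise("knob_grip","wrist")])
cv2.imwrite("pics/w1.png",f["img"])
E
```

```text
-38 [ 0.6606  0.398  -0.29    1.6326  0.1229  1.1289 -0.3239]
142 [ 1.2618  0.7802 -1.3222  1.5947  0.7676  1.3796  2.3311]
-180 [0.4544 0.7087 2.2114]
-150 [-1.252  -0.6672 -2.4008]
-120 [ 0.2012  0.3458 -2.7511]
-90 [ 0.2474  0.3888 -2.2608]
-60 [ 0.3245  0.4742 -1.8027]
-30 [ 0.3409  0.4955 -1.2952]
0 [ 0.3553  0.5154 -0.7867]
30 [ 0.3638  0.5276 -0.2723]
60 [0.3608 0.5233 0.2545]
90 [0.3582 0.5195 0.781 ]
120 [0.4544 0.7087 1.1642]
150 [0.4544 0.7087 1.6878]
(array([ 0.5416, -0.2949,  0.2198]), array([ 0.8995,  0.437 , -0.0005,  0.0001])) [[-0.0006 -0.9548 -0.2971  0.0848]
 [ 1.     -0.0007  0.0004  0.0011]
 [-0.0006 -0.2971  0.9548 -0.2043]
 [ 0.      0.      0.      1.    ]] [[411.0818   0.     318.4403]
 [  0.     411.0818 238.0152]
 [  0.       0.       1.    ]] [-0.0707  0.      0.      0.      0.    ] 2.6
[[316.5813 206.2361]] [([320.7, 201.2], 0.96), ([187.9, 280.6], 0.79)]
```

View pics/w1.png

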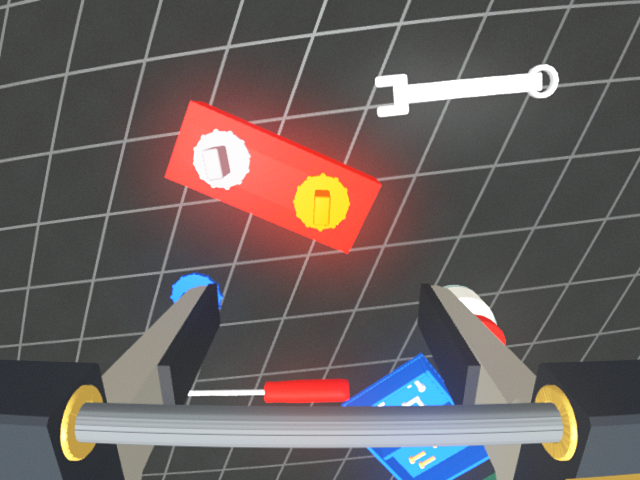

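The wrist view shows the orange knob at (321,202), with its wing along the image vertical, so the closing axis is aligned. The worn knob is at (221,159). I'll refine the position from the flange outline, then grasp.

```bash
cat >> h.py <<'E'
def orange(f,roi,pose=None):
    """orange mask of the largest blob in roi (x0,y0,x1,y1)"""
    h=cv2.cvtColor(f["img"],cv2.COLOR_BGR2HSV);m=cv2.inRange(h,(11,140,70),(32,255,255))
    k=np.zeros_like(m);k[roi[1]:roi[3],roi[0]:roi[2]]=255;m&=k
    return max(cv2.findContours(m,cv2.RETR_EXTERNAL,cv2.CHAIN_APPROX_NONE)[0],key=cv2.contourArea)
def circ(P):
    """least squares circle cx,cy,r"""
    A=np.c_[2*P[:,:2],np.ones(len(P))];s=np.linalg.lstsq(A,(P[:,:2]**2).sum(1),rcond=None)[0];return s[0],s[1],np.sqrt(s[2]+s[0]**2+s[1]**2)
E
python3 - <<'E'
from h import *
f,p=shot("wrist")
c=orange(f,(270,150,370,250))
P=px2w(f,cv2.convexHull(c).reshape(-1,2),.044,p);x,y,r=circ(P);print("flange",x,y,r)
t=manip.trace("knob_grip","wrist");print([(d["at"],d["pixels"].sum()) for d in t])
q=down(np.radians(-38))
manip.move_linear([x,y,.12],q,rate=.12)
print(manip.move_linear([x,y,.051],q,rate=.06,guard=8),manip.current_position(),manip.current_force())
f,p=shot("wrist");cv2.imwrite("pics/w2.png",f["img"][100:400,120:520]);print(manip.current_time_s())
E
```

```text
flange 0.5455455120790464 -0.29583917410270155 0.02741265229416626
[([188.6, 281.5], np.int64(577))]
False [ 0.54591055 -0.29601229  0.05148583] [-0.00905574  0.20755611 -0.20636421]
5.0833
```

View pics/w2.png

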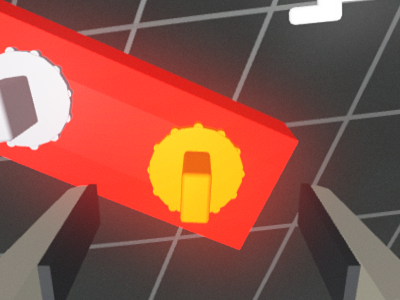

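```bash
python3 - <<'E'
from h import *
f,p=shot("wrist");Rt=R.from_quat(p[1]);o=np.array([120,100])
for n,v in dict(tcp=[0,0,0],padfar=[.01,.046,0],padnear=[-.01,.046,0]).items(): print(n,w2px(f,[p[0]+Rt.apply(v)],p)-o)
c=orange(f,(250,200,390,340))
P=px2w(f,cv2.convexHull(c).reshape(-1,2),.044,p);print(circ(P),p[0])
E
```

```text
tcp [[196.20245944 175.73717063]]
padfar [[282.89943972 158.08521338]]
padnear [[280.59570849 192.54859971]]
(np.float64(0.544336763692007), np.float64(-0.2971336924985939), np.float64(0.028258901409034573)) [ 0.54589614 -0.29601755  0.05151677]
```

The wing lies centred between the fingers at crop (196,185), and the projected TCP is within 2 mm of the flange centre. I'll grasp and lift, then look at the socket.

```bash
python3 - <<'E'
from h import *
np.set_printoptions(precision=4,suppress=True)
q=down(np.radians(-38));p0=manip.current_position()
manip.grasp(20);print(manip.current_grip_width(),manip.current_grasp_force(),manip.current_force())
manip.move_linear([p0[0],p0[1],.17],q,rate=.1)
print(manip.current_grip_width(),manip.current_force(),manip.current_position())
f,p=shot("wrist");cv2.imwrite("pics/w3.png",f["img"][150:450,120:520])
M=f["mount"]
print([ (d["at"],d["p"]) for d in manip.recognise("knob","wrist")])
manip.reach([.50,.16,.27],down(np.radians(20)))
f,p=shot("wrist");cv2.imwrite("pics/w4.png",f["img"]);print(w2px(f,[[.578,.1935,.105]],p),manip.current_time_s(),p)
np.savez("w4.npz",img=f["img"],p0=p[0],p1=p[1])
E
```

```text
0.0004577271198667828 0.0 [-0.7873 -0.3124  0.238 ]
0.000712084662708038 [ 0.0538 -0.0451 -0.2681] [ 0.5453 -0.2958  0.1692]
[([175.8, 323.1], 0.66)]
[[410.0668 198.1201]] 9.6917 (array([0.5006, 0.1583, 0.2695]), array([ 0.5749,  0.8183, -0.0004, -0.0001]))
```

View pics/w4.png

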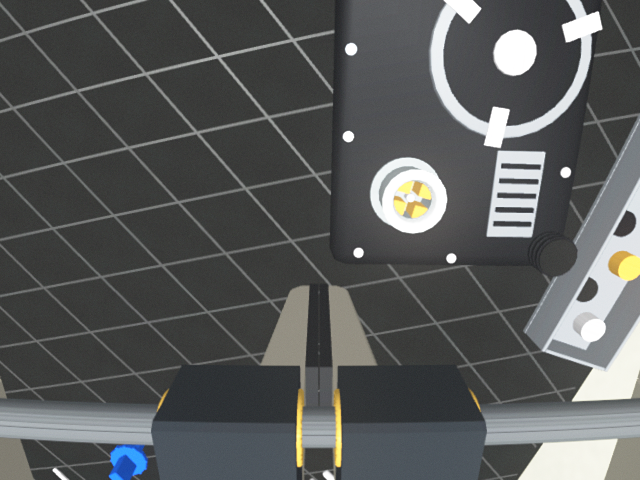

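View pics/w3.png

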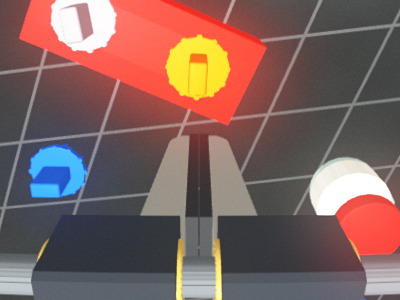

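The grasp missed. w3 shows the orange knob still in the rack at crop (198,65), and the fingers closed on nothing. The tips show at (320,285), while the nominal TCP projects to (316,276). That suggests they end short of where I assumed. w4 shows the socket at (414,200). I'll check the fingertip against the fixed cameras above the knob, and touch the bench gently.

```bash
python3 - <<'E'
from h import *
np.set_printoptions(precision=4,suppress=True)
q=down(np.radians(-38))
manip.reach([.48,-.06,.08],q)
print(manip.move_linear([.48,-.06,-.01],rate=.06,guard=4),manip.current_position(),manip.current_force())
P=manip.current_position()
ims=[]
for c in("scene","top"):
    f=manip.grab_frame(c);im=f["img"].copy()
    a=w2px(f,[P,P+[0,0,.05],P+[0,0,.1]]);print(c,a)
    x,y=a[0].astype(int)-40;x=max(x,0);y=max(y-10,0);s=cv2.resize(im[y:y+80,x:x+80],(400,400),interpolation=cv2.INTER_CUBIC)
    for k in a: cv2.circle(s,tuple(((k-[x,y]+.5)*5).astype(int)),4,(255,0,255),1)
    ims.append(s)
cv2.imwrite("pics/tip.png",np.hstack(ims));print(manip.current_time_s())
E
```

```text
False [ 0.4803 -0.06   -0.0097] [0.5918 0.5136 0.3769]
scene [[269.8933 285.6216]
 [268.9156 271.8906]
 [267.9014 257.6233]]
top [[351.0063 257.7251]
 [351.9143 255.1836]
 [352.8726 252.5014]]
12.5667
```

View pics/tip.png

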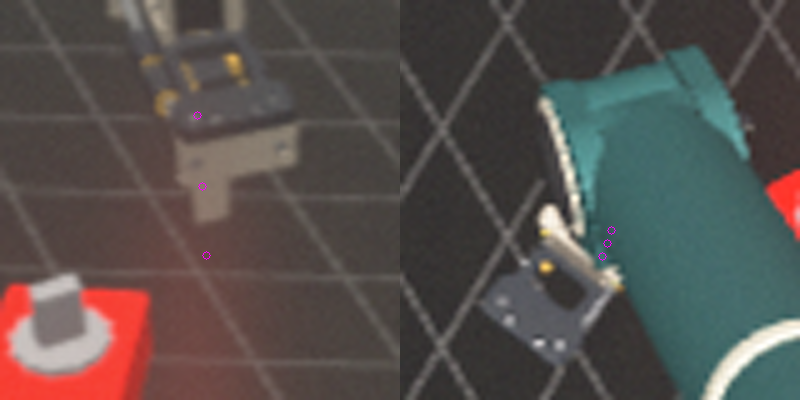

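The picture shows the real fingertip at scene crop (212,222), about 25 to 30 mm above the reported TCP at (206,255). The fingers really do end short of it. I'll measure that by touching the bench.

```bash
python3 - <<'E'
from h import *
np.set_printoptions(precision=4,suppress=True)
try: print(manip.move_linear([.48,-.06,-.05],rate=.04,guard=3),manip.current_position(),manip.current_force())
except manip.Unreachable as e: print(e)
L=-manip.current_position()[2]
manip.move_linear([.48,-.06,.03],rate=.15)
f,p=shot("wrist");Rt=R.from_quat(p[1])
for v in([.01,0,-L],[-.01,0,-L],[0,0,-L]): print(v,w2px(f,[p[0]+Rt.apply(v)],p))
print(manip.current_time_s())
E
```

```text
True [ 0.48   -0.06   -0.0331] [-1.4536  0.4955 10.0971]
[0.01, 0, np.float64(-0.03308991445183579)] [[315.8222 283.371 ]]
[-0.01, 0, np.float64(-0.03308991445183579)] [[315.9331 322.7053]]
[0, 0, np.float64(-0.03308991445183579)] [[315.8782 303.3799]]
13.8333
```

The fingers end 32.5 mm behind the reported TCP, while the lateral position agrees to about 1.5 mm. I'll regrasp with that correction.

```bash
echo 'L=.0325  # real finger end lies this far behind the reported TCP' >> h.py
python3 - <<'E'
from h import *
np.set_printoptions(precision=4,suppress=True)
q=down(np.radians(-38));x,y=.5448,-.2965
manip.release();manip.reach([x,y,.09],q)
print(manip.move_linear([x,y,.050-L],rate=.07,guard=6),manip.current_position())
manip.grasp(20);w=manip.current_grip_width();print(w,manip.current_grasp_force(),manip.current_force())
if w>.008:
    manip.move_linear([x,y,.14],rate=.1)
    f,p=shot("wrist");cv2.imwrite("w5.png",f["img"]);print(manip.current_grip_width(),manip.current_force(),p)
print(manip.current_time_s())
E
```

```text
False [ 0.5452 -0.2967  0.018 ]
0.013766625009521324 19.99956876039505 [-0.4432 -0.1566  0.5787]
0.013915669024207806 [-0.6732  0.261  -1.5177] (array([ 0.5443, -0.2962,  0.1392]), array([ 0.8988,  0.4384, -0.0004, -0.0006]))
19.9667
```

```bash
cat > sock.py <<'E'
from h import *
def socket(f,p,guess,out=None):
    """rim centre and slot angle (mod 90 deg) from a rectified view"""
    s=.0002;n=400;ax=(np.arange(n)-n/2)*s
    def rect(z,c):
        X,Y=np.meshgrid(ax+c[0],ax+c[1]);uv=w2px(f,np.c_[X.ravel(),Y.ravel(),np.full(X.size,z)],p).astype(np.float32).reshape(n,n,2)
        return cv2.remap(f["img"],uv,None,cv2.INTER_CUBIC)
    c=np.array(guess)
    a=rect(.105,c);h=cv2.cvtColor(a,cv2.COLOR_BGR2HSV)
    m=cv2.inRange(h,(0,0,215),(179,50,255))
    m=cv2.morphologyEx(m,cv2.MORPH_OPEN,np.ones((9,9)))
    k=max(cv2.findContours(m,cv2.RETR_EXTERNAL,cv2.CHAIN_APPROX_NONE)[0],key=cv2.contourArea)
    e=cv2.fitEllipse(cv2.convexHull(k));print("rim ellipse",e)
    c1=c+(np.array(e[0])-n/2)*s
    b=rect(.095,c1);h=cv2.cvtColor(b,cv2.COLOR_BGR2HSV)
    y=cv2.inRange(h,(12,110,60),(38,255,255));ys,xs=np.nonzero(y);X=ax[xs];Y=ax[ys];X=X-X.mean();Y=Y-Y.mean()
    r=np.hypot(X,Y);k=(r>.006)&(r<.016);v=np.exp(4j*np.arctan2(Y[k],X[k])).mean()
    th=(np.degrees(np.angle(v))/4-45)%90
    print("centre",c1,"yellow mean",c1+[ax[xs].mean(),ax[ys].mean()],"slot deg",th,"strength",abs(v))
    if out:
        d=b.copy()
        for t in(th,th+90):
            w=np.array([np.cos(np.radians(t)),np.sin(np.radians(t))])*80;cv2.line(d,tuple((200-w).astype(int)),tuple((200+w).astype(int)),(255,0,255),1)
        cv2.ellipse(a,e,(255,0,255),1);cv2.imwrite(out,np.hstack([a,d]))
    return c1,th
E
python3 - <<'E'
from sock import *
import types
z=np.load("w4.npz")
f=dict(img=z["img"],mtx=np.array([[411.0818,0,318.4403],[0,411.0818,238.0152],[0,0,1]]),dist=np.array([-.0707,0,0,0,0]),mount=np.array([[-.0006,-.9548,-.2971,.0848],[1,-.0007,.0004,.0011],[-.0006,-.2971,.9548,-.2043],[0,0,0,1]]))
print(socket(f,(z["p0"],z["p1"]),[.578,.1935],"sock.png"))
a=cv2.imread("sock.png");b=cv2.imread("w5.png")[220:420,220:420]
cv2.imwrite("pics/comp.png",np.hstack([a[:,:400][::1],a[:,400:]])if 0 else np.hstack([cv2.resize(a,(600,300)),cv2.resize(b,(200,200))[:, :] if 0 else cv2.copyMakeBorder(b,0,100,0,0,cv2.BORDER_CONSTANT)]))
E
```

```text
rim ellipse ((189.15530395507812, 212.85348510742188), (325.1720275878906, 372.8427429199219), 66.52066802978516)
centre [0.57583106 0.1960707 ] yellow mean [0.58336793 0.19310289] slot deg 5.593336721778968 strength 0.17146586839288536
(array([0.57583106, 0.1960707 ]), np.float64(5.593336721778968))
```

View pics/comp.png

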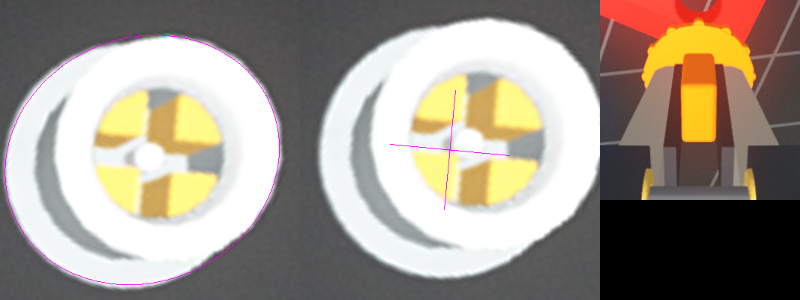

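Views: in the left rectified crop, the true rim's centre is near (167,145). The fitted ellipse wrongly took in the base flange. The teeth show a plus roughly along world x and y. In the right crop the orange knob is held between the fingers with its wing aligned. I'll put the wrist camera straight above the socket and measure again, along with the knob in the hand.

```bash
python3 - <<'E'
from sock import *
np.set_printoptions(precision=4,suppress=True)
yaw=np.radians(5);tx=np.array([-np.sin(yaw),np.cos(yaw)])
c=np.array([.5825,.1925]);t=c-.085*tx
manip.reach([*t,.14],down(yaw))
f,p=shot("wrist");print(p,manip.current_time_s(),w2px(f,[[*c,.105]],p))
c1,th=socket(f,p,c,"sock2.png")
cv2.imwrite("w6.png",f["img"])
# knob in hand: front arc of flange in tool coordinates
Rt=R.from_quat(p[1]);k=orange(f,(200,215,440,420)).reshape(-1,2)
print("orange bbox",k.min(0),k.max(0))
zt=-L+.0045; P=px2w(f,k,p[0][2]-zt,p);Q=Rt.inv().apply(P-p[0])
from scipy.optimize import least_squares
F=Q[Q[:,0]>.008];g=least_squares(lambda s:np.hypot(F[:,0]-s[0],F[:,1]-s[1])-s[2],[0,0,.026],loss="soft_l1",f_scale=.0005)
print("flange in tool xy r",g.x,"front",Q[:,0].max(),len(F))
a=cv2.resize(cv2.imread("sock2.png"),(600,300));b=f["img"][220:420,220:420]
cv2.imwrite("pics/comp2.png",np.hstack([a,cv2.copyMakeBorder(b,0,100,0,0,cv2.BORDER_CONSTANT)]))
np.savez("w6.npz",p0=p[0],p1=p[1],mount=f["mount"],mtx=f["mtx"],dist=f["dist"])
E
```

```text
(array([0.5904, 0.1056, 0.1398]), array([ 0.6768,  0.7362, -0.0005,  0.0004])) 21.525 [[315.3068 104.4978]]
rim ellipse ((202.71902465820312, 195.97837829589844), (307.66839599609375, 307.7511291503906), 175.24783325195312)
centre [0.583  0.1917] yellow mean [0.5755 0.1969] slot deg 42.44361077639647 strength 0.6994304808384344
orange bbox [262 238] [375 361]
flange in tool xy r [0.0023 0.0009 0.0252] front 0.028986892890982396 145
```

View pics/comp2.png

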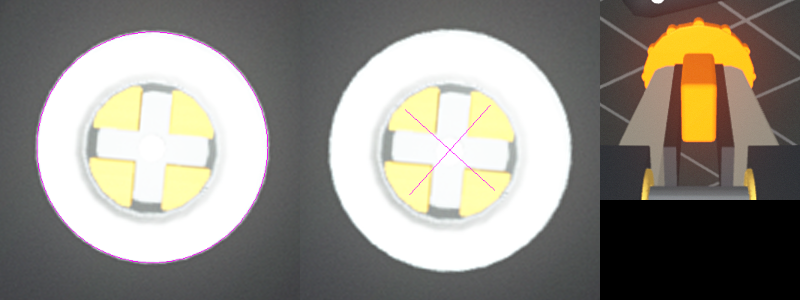

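Straight from above, the rim is centred at crop (152,147) with a clean 61.5 mm fit, and the slot is rotated only a few degrees. I'll get its angle exactly and insert to the meshing depth with a guard.

```bash
python3 - <<'E'
from h import *
np.set_printoptions(precision=4,suppress=True)
a=cv2.imread("sock2.png")[:,400:];h=cv2.cvtColor(a,cv2.COLOR_BGR2HSV)
m=cv2.inRange(h,(12,60,150),(40,255,255));ys,xs=np.nonzero(m);X=xs-200;Y=ys-200;r=np.hypot(X,Y);k=(r>30)&(r<90)
from scipy.optimize import minimize
# rotated plus: yellow pixels should keep away from the arms; centre from extreme symmetry
X,Y=X[k],Y[k];cx,cy=X.mean(),Y.mean()
v=np.exp(4j*np.arctan2(Y-cy,X-cx)).mean();th=(np.degrees(np.angle(v*-1))/4)
print("n",k.sum(),"centre off mm",cx*.2,cy*.2,"slot",th,abs(v))
assert abs(th)<12 and abs(v)>.4
# wing angle in hand is taken as aligned with the pads
yaw=np.radians(th);tx=np.array([-np.sin(yaw),np.cos(yaw)]);ty=np.array([np.cos(yaw),np.sin(yaw)])
c=np.array([.583,.1917]);t=c-.002*tx-.0009*ty
np.savez("goal.npz",t=t,yaw=yaw)
manip.move_linear([*t,.125],down(yaw),rate=.12)
p=manip.current_position();print(p-[*t,.125],np.degrees(yaw))
f0=manip.current_force()
hit=manip.move_linear([*t,.092],rate=.04,guard=8);print(hit,manip.current_position(),manip.current_force()-f0,manip.current_torque(),manip.current_time_s(),manip.current_grasp_force())
E
```

```text
n 11394 centre off mm -0.3173424609443567 0.4413199929787608 slot 5.618584753077296 0.5248091379193232
[ 0.0003 -0.0009 -0.0001] 5.618584753077296
True [0.5818 0.1904 0.0939] [0.6646 1.5432 0.2193] [ 0.3451 -0.1651 -0.0317] 23.1 19.999494552612305
```

```bash
python3 - <<'E'
from h import *
np.set_printoptions(precision=4,suppress=True)
g=np.load("goal.npz");t=g["t"]
def rep(h):print(h,manip.current_position(),manip.current_force(),manip.current_torque(),manip.current_grip_width(),round(manip.current_time_s(),2))
rep(0)
for z in(.090,.0865,.084):
    h=manip.move_linear([*t,z],rate=.03,guard=12);rep(h)
    if h:break
f,p=shot("wrist");cv2.imwrite("w7.png",f["img"])
k=orange(f,(200,215,440,420)).reshape(-1,2);print("bbox",k.min(0),k.max(0))
E
```

```text
0 [0.5818 0.1904 0.0939] [ 0.0783  1.6284 -0.9281] [ 0.3451 -0.1651 -0.0317] 0.013904348379846993 23.1
False [0.5825 0.1904 0.0901] [0.7701 1.5608 2.0861] [ 0.6634 -0.1701  0.0109] 0.013473891175914103 23.38
False [0.5825 0.1905 0.0869] [-1.0764  2.3006  4.8235] [ 0.673  -0.018  -0.0409] 0.01378162469053588 23.64
False [0.5826 0.1905 0.0846] [-0.6247  3.0379  5.6801] [ 0.7055  0.008  -0.0157] 0.013918697595120183 23.89
bbox [263 239] [374 361]
```

```bash
python3 - <<'E'
from h import *
np.set_printoptions(precision=4,suppress=True)
t=np.load("goal.npz")["t"];z=.084
while z>.0765:
    z-=.001;manip.move_linear([*t,z],rate=.02,guard=15);manip.wait(.1)
    F=manip.current_force();p=manip.current_position();print(round(z,4),p,F,round(manip.current_time_s(),2))
    if F[2]>15 or p[2]-z>.0025:break
f,q=shot("wrist");cv2.imwrite("w8.png",f["img"])
k=orange(f,(200,215,440,420)).reshape(-1,2);print("bbox",k.min(0),k.max(0),manip.current_grip_width(),manip.current_grasp_force(),manip.current_torque())
E
```

```text
0.083 [0.5826 0.1905 0.0838] [-0.2636  2.5336  5.5138] 24.29
0.082 [0.5826 0.1905 0.083 ] [-1.8958  3.1572  7.7006] 24.64
0.081 [0.5827 0.1905 0.0825] [-2.0078  1.4062 10.8887] 24.99
0.08 [0.5827 0.1906 0.0824] [-4.4678  1.3307 16.6492] 25.34
bbox [263 239] [374 361] 0.013894481911961168 20.00157594680786 [ 0.1787  0.9596 -0.0894]
```

```bash
python3 - <<'E'
from h import *
np.set_printoptions(precision=4,suppress=True)
manip.wait(.8);p=manip.current_position();F=manip.current_force()
ax=R.from_quat(manip.current_ee_rot()).apply([0,0,1]);print(p,F,ax,manip.current_grasp_force())
if abs(p[2]-.0824)<.0008 and 12<F[2]<25 and ax[2]<-.999: print(manip.sign_off())
E
```

```text
[0.5827 0.1905 0.0824] [-3.629   0.9575 16.9599] [-0.0005  0.0002 -1.    ] 20.001572370529175
the job is handed in; nothing more can be done
None
```

The orange knob is meshed and, by the arm's readings, fully home: it stopped hard at the expected flush height. I handed in at about 26 s with the fingers still gripping at 20 N and pressing down with about 17 N. The first grasp closed on nothing because the fingers end 32.5 mm short of the reported TCP, and I had no picture views left to see the flange on the rim.

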